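# Open the moulding press and take out the forming block

## Task

The small moulding press is clamped shut with the wooden forming block of the last job inside. Throw its toggle clamp fully open, swing the platen up and back past its balance point until it leans against its stop and stays open by itself, then take out the block and lay it down, flat and still the same side up, inside the shallow cork-lined tray. Set it down rather than dropping it, and leave everything else on the bench where it is.

Things in the scene. Friction and masses are not known exactly. Their poses are not given: they have to be found in the camera images.
- press: Clamshell moulding press fixed to the bench: blue-grey base plate 260 x 190 mm (its x, y), top 30 mm up. Origin: centre of its underside. Its front (lift-bar side) looks along its -x, the hinge is at its +x end, the clamp stands on its -y side. In the middle a dark rubber-topped bed, 170 x 150 mm, centred at x = -10 mm, surface 45 mm above the bench; over it the platen.
- platen (a joint): Platen angle in rad: 0 shut and level, grows as its front goes up and back, 1.92 = leaning on its back stop. Aluminium plate, 0.8 kg, 150 mm wide, 12 mm thick; front edge 205 mm from the pin; shut, its top is 89 mm (ribs 105 mm) above the bench. Below about 1.55 rad it falls shut, beyond it falls open by itself, damped. The shut clamp holds it down.
- platen_hinge (a point): Middle of the platen's hinge pin, at x = 110, y = 0, z = 85 mm in the press frame. The pin runs along the press's y axis.
- lift_bar (a point): Middle of the platen's yellow lift bar: round, 14 mm thick, 130 mm long, parallel to the press's y, carried by two thin dark arms at y = -48 and +48 mm. Moves with the platen, 244 mm from the pin; shut, it is at x = -130, y = 0, z = 130 mm in the press frame, 33 mm in front of the platen's front edge, with nothing below it down to the base plate.
- clamp_handle (a joint): Toggle-clamp handle, rad: 0 = shut, upright; grows as it tips outwards, away from the platen (to the press's -y); 1.32 = fully open. Over-centre: held shut by about 0.4 N m, dead point at about 0.18; beyond that it springs fully open by itself and its arm swings up off the platen (to 175 mm above the bench). Pivot at x = -30, y = -170, z = 99 mm in the press frame, axis along the press's x.
- clamp_grip (a point): Point on the axis of the clamp's round yellow handle grip (19 mm thick), 100 mm from the handle's pivot and 17 mm below the top of the grip. Shut, it is at x = -30, y = -170, z = 199 mm in the press frame.
- block: Forming block of pale wood with two small brass dots on top, 90 x 46 x 28 mm (its x, y, z), 0.1 to 0.18 kg, lying on the bed under the platen (hidden until the platen is open; 4 mm of air above it). Origin: centre of its underside, z up.
- tray: Shallow dark wooden tray with cork lining, fixed, 175 x 145 mm outside (x, y), walls 5 mm thick and 20 mm high, inner floor 5 mm above the bench. Origin: centre of its underside. It stands either to the left or to the right of the press.
- caddy: Plywood caddy with six coloured thread spools, fixed, 165 x 130 mm, 62 mm high, on the other side of the press from the tray. Origin: centre of its underside.
- mallet: Loose mallet lying down, 220 mm long, white head 56 mm thick and 85 mm wide. Origin on the bench below its handle, head towards its +x.
- glue_jar: Loose jar, 72 mm wide, 85 mm high. Origin: centre of its underside.
- tag_die: Loose steel-strip cutting die (an open frame shaped like a luggage tag), 97 x 54 x 32 mm. Origin: centre of its underside.
- oval_die: Loose oval steel-strip cutting die, 80 x 58 x 32 mm. Origin: centre of its underside.
- cone: Loose thread cone, 64 mm wide, 115 mm high. Origin: centre of its underside.
- brush: Loose flat brush lying down. Origin on the bench at its middle.
- folder: Loose bone folder, a flat pale strip 150 x 22 x 6 mm. Origin: centre of its underside.

How it is judged (in metres and radians):
On the way, in this order (a step that is already met when the one before it is completed fails the run):
1. the toggle clamp is thrown fully open (value of joint clamp_handle above 1.15 rad), for 0.2 s.
2. the platen leans back at its stop, past its balance (value of joint platen above 1.8 rad), for 0.2 s.
At the end, for the whole second after the job is handed in: The clamp handle is open (over 1.15 rad), the platen leans back at its stop (over 1.8 rad), both by themselves, and the block rests inside the tray: its centre within the tray's inner edges, its underside on the floor (less than 10 mm above the bench), upright within 0.12 rad and at rest (value of joint clamp_handle above 1.15 rad and value of joint platen above 1.8 rad and x of block in the frame of tray between -0.08 and 0.08 m and y of block in the frame of tray between -0.065 and 0.065 m and z of block in the frame of tray below 0.01 m and angle between block's own z axis and vertical below 0.12 rad and linear speed of block below 0.02 m/s); the robot touches nothing.
It fails at once if the block was let go more than about 20 mm above the tray's floor (distance of block from where it was at the start of the episode above 0.1 m and z of block in the frame of tray above 0.026 m and contact force between the fingers and block below 0.01 N).
It fails at once if a loose thing other than the block was shoved more than 30 mm (distance of any of mallet, glue_jar, tag_die, oval_die, cone, brush, folder from where it was at the start of the episode above 0.03 m).
It also fails if it takes over 64 s, if anything falls off the work surface, if the arm or the gripper's body presses on something with over 40 N, if the wrist force passes 120 N, or if a joint passes its speed limit or range.

## Robot

A 6-joint arm with a two-finger parallel gripper is mounted at the origin on the work surface. World frame = base frame: x ahead of the robot, y to its left, z up, the work surface at z = 0. Lengths are in mm, angles in rad, forces in N, time in s.
With the tool pointing down it reaches from about 350 to 975 mm from the base axis. Payload 7.1 kg.
Tool frame: the origin (TCP) lies at the very end of the fingers, on their centre line; the grasp point (between the pads) lies 19 mm behind it; z points along the fingers, x is the direction in which the jaws open and shut, and the axes are right-handed (so a half turn about z gives the same grasp; the last joint's range is limited). The gripper opens to 88 mm and grips with 3 to 60 N. Pads are 20 mm wide; open, the fingers measure 115 mm over their backs; the gripper's body (75 mm by 178 mm) begins 61 mm behind the grasp point.
Start: joints at [1.093, 0.423, 1.63, -0, 1.089, -0.019], TCP at [276.763, 560.363, 222.675] pointing down, gripper open.
Joint ranges: [-3, 3], [-0.9, 2.11], [0.09, 2.58], [-1.31, 4.45], [0.11, 2.69], [-2.54, 2.54]. Speed limits (rad/s): [2.39, 2.39, 3.01, 3.14, 3.14, 3.14].

## Interface

Orientations are given as a rotation vector (axis times angle).
In Python, from workcell import * gives the robot as it stands.
- The arm moves only by the tool arm_command, never from a script. Its argument "increments" is a list of rows, each a list of 2 entries, a list of its own where there are three numbers: the shift along the tool's x, y, z in cm, then the turn about the tool's z in degrees. In form: [[[dx, dy, dz], turn], ...]. A call has 1 to 20 rows; each row shifts and turns the pose as measured when the row begins, along the tool's axes as they then stand; what a row does not reach is not made up. A row lasts 1/10 s, in which the tool goes at most 50 mm and 8.59 degrees, less where a joint would pass 70% of its speed; a pose out of reach is approached as far as the arm can. A call is refused whole if a number of a shift passes 5 or a number of a turn 8.59, either way. A call with a gripper value outside its range is refused whole. "gripper" is the opening, from 0 (shut) to 1 (fully open), set as the call begins (left out, the last holds). The fingers move at their own pace and stop on an object; the grip force is fixed at half the most. Time passes only in rows, so rows that do not move let the fingers close. It gives the time, the measured TCP pose, the force and the opening at its end, in the units of the state.
- get_obs(): the state, without advancing time (a new reading comes with each control period).
- get_image(name): name is "side" or "top"; returns the picture (384x512x3 uint8, red, green, blue); there is no depth.
- camera_params(name): a dict with "K" (3x3 intrinsics, pixels), "k1" (the pictures are not rectified: a ray, as slopes to the right and down, at radius r is drawn at 1 + k1 r^2 times it, then the intrinsics apply), "rvec" (rotation vector, rad) and "tvec" (3), from world to camera coordinates, as OpenCV has them. Camera axes: x right, y down, z forward; pixel columns grow to the right and rows downward; lengths in mm; the calibration is good to about 2 mm. A picture is of the moment at which its call begins. camera_params takes no time and is no camera call.
- close_job(): hands the job in, once; it reports no verdict.
The state is a dict: "t": time; "qpos": joint angles; "qvel": joint speeds; "joint_torque": joint torques, N m; "ee_pos": TCP position; "orientation": TCP orientation; "ft_force": force on the tool from outside, world axes, zero at the start; "moment": the same for the moment, N m; "width": finger opening in mm.
Only numpy, scipy, OpenCV 4.12 (cv2) and the standard library are available. Lean on these libraries where they do the work, as an engineer would, in place of code of your own. Each camera call takes 0.05 s, during which the arm holds its last target.

## Working session

There is one attempt and no reset: what is moved stays moved. The work goes in short steps, Python scripts to look and compute and a tool call to move; the robot and the scene stay as the last step left them, time stands still between calls to the robot, and variables do not carry over. Pictures are saved under pics/ and viewed, and the job is handed in when it is done.

Besides the shell and the picture viewer there is one more tool, called after "Request:" as name(argument=value, ...), one argument or row to a line, values as JSON. arm_command: Moves the arm, as the interface text tells. Its arguments: {"type":"object","properties":{"increments":{"type":"array","items":{"type":"array"}},"gripper":{"type":"number"}},"required":["increments"]}

```bash
mkdir -p pics; ls; python3 - <<'E'
from workcell import *
import cv2
print(get_obs())
for n in("side","top"):
    cv2.imwrite(f"pics/{n}0.png",get_image(n)[...,::-1]); print(n,camera_params(n))
E
```

```text
pics
{'t': 0.0, 'qpos': array([ 1.09299186e+00,  4.23791236e-01,  1.63070555e+00, -3.36866834e-05,
        1.08858729e+00, -1.90136039e-02]), 'qvel': array([-0.00031022, -0.00048699,  0.00077602,  0.00163847, -0.00029279,
        0.00072489]), 'joint_torque': array([ 5.33165112e-04, -5.44638562e+01, -2.73660904e+01,  6.43395167e-02,
        2.27832247e-02, -2.00438521e-04]), 'ee_pos': array([276.5251643 , 559.87339324, 221.92655552]), 'orientation': array([ 2.66769638e+00,  1.65772203e+00, -1.98852162e-03]), 'ft_force': array([ 0.17450796,  0.87195524, -0.16931414]), 'moment': array([-0.00548235, -0.01205743, -0.01888219]), 'width': 87.6392114419694}
side {'K': array([[352.33540715,   0.        , 255.29822587],
       [  0.        , 352.33540715, 192.1628615 ],
       [  0.        ,   0.        ,   1.        ]]), 'k1': -0.01642471383409751, 'rvec': array([ 2.2077442 , -0.08697891,  0.07446829]), 'tvec': array([-530.52109815,  166.61087963, 1119.22489941])}
top {'K': array([[385.64685791,   0.        , 259.55715977],
       [  0.        , 385.64685791, 185.79430754],
       [  0.        ,   0.        ,   1.        ]]), 'k1': -0.055303920998311266, 'rvec': array([ 2.1719639 , -2.12738837,  0.13733438]), 'tvec': array([  52.46774097,  548.06356226, 1318.25430624])}
```

```bash
python3 - <<'E'
import cv2
for n in("side","top"):
    i=cv2.imread(f"pics/{n}0.png"); cv2.imwrite(f"pics/{n}0b.png",cv2.resize(i,(800,600),interpolation=cv2.INTER_CUBIC))
E
```

```text
(no output)
```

View pics/side0.png

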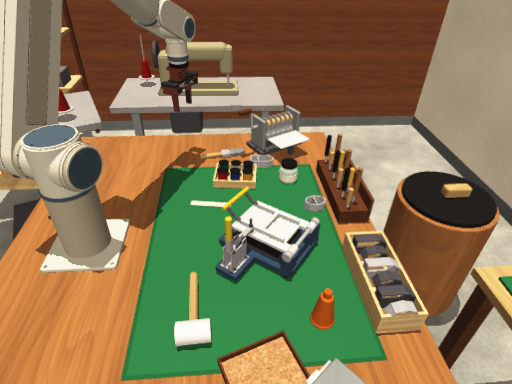

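View pics/top0.png

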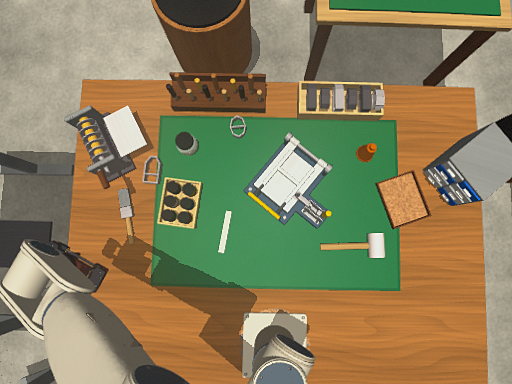

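```bash
cat > h.py <<'E'
import numpy as np,cv2
from workcell import *
def cam(n):
    p=camera_params(n);R=cv2.Rodrigues(np.array(p['rvec'],float))[0];return np.array(p['K']),p['k1'],R,np.array(p['tvec'],float)
def proj(n,P):
    K,k1,R,t=cam(n);P=np.atleast_2d(P);c=P@R.T+t;s=c[:,:2]/c[:,2:];r2=(s**2).sum(1,keepdims=True);s=s*(1+k1*r2);return s*[K[0,0],K[1,1]]+K[:2,2]
def ray(n,uv):
    K,k1,R,t=cam(n);d=(np.atleast_2d(uv)-K[:2,2])/[K[0,0],K[1,1]];s=d.copy()
    for _ in range(20): s=d/(1+k1*(s**2).sum(1,keepdims=True))
    v=np.c_[s,np.ones(len(s))]@R; return -R.T@t,v
def atz(n,uv,z):
    o,v=ray(n,uv);z=np.asarray(z,float)*np.ones(len(v));return o+v*((z-o[2])/v[:,2])[:,None]
def crop(src,out,x0,y0,w,h,s):
    i=cv2.imread(src)[y0:y0+h,x0:x0+w];cv2.imwrite(out,cv2.resize(i,None,fx=s,fy=s,interpolation=cv2.INTER_CUBIC))
E
python3 - <<'E'
from h import *
crop('pics/top0.png','pics/ptop.png',240,125,100,110,5)
crop('pics/side0.png','pics/pside.png',205,175,130,110,6)
crop('pics/top0.png','pics/ptray.png',310,130,130,140,4)
E
```

```text
(no output)
```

View pics/ptop.png

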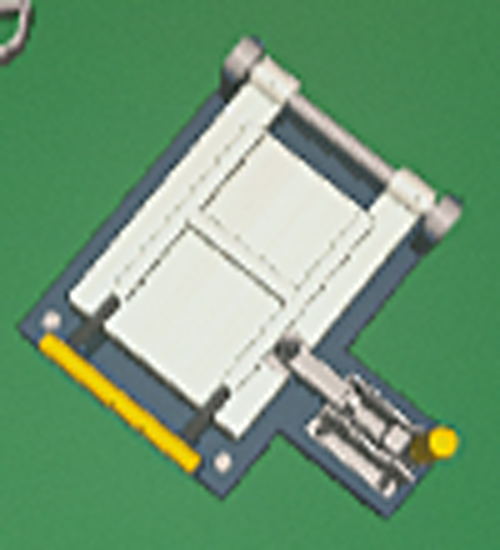

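View pics/pside.png

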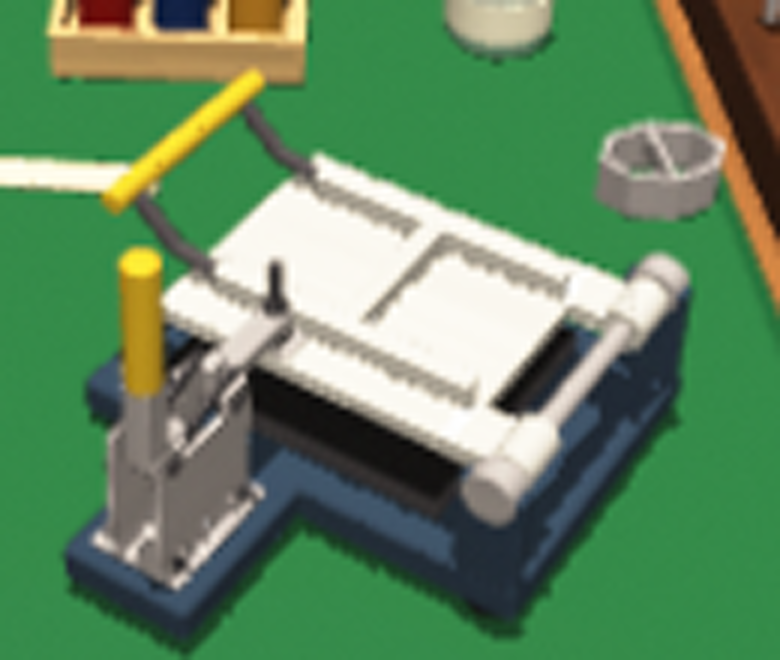

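View pics/ptray.png

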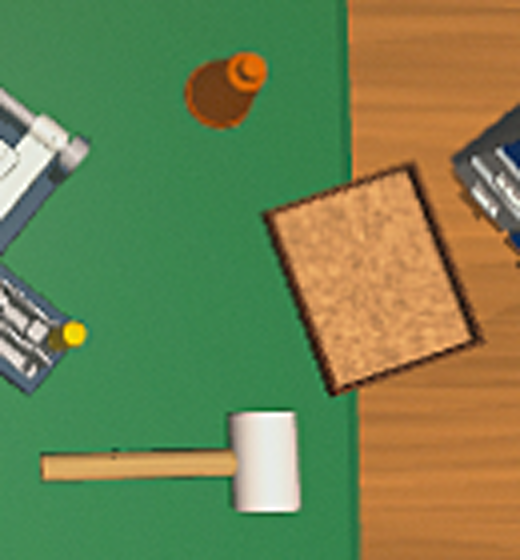

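```bash
cat >> h.py <<'E'
from scipy.optimize import least_squares
def T(p,L):
    x,y,a=p;c,s=np.cos(a),np.sin(a);L=np.atleast_2d(L).astype(float);return np.c_[x+c*L[:,0]-s*L[:,1],y+s*L[:,0]+c*L[:,1],L[:,2]]
E
python3 - <<'E'
from h import *
top=[((-130,65,133),(249,193.6)),((-130,-65,133),(279,218.4)),((-130,95,30),(244,190.4)),((-130,-95,30),(284.4,224.6)),((-30,-170,216),(328.6,213))]
side=[((-30,-170,214),(228.5,218.3)),((-130,65,130),(248,188.)),((-130,-65,130),(224.2,208.7))]
f=lambda p: np.r_[(proj('top',T(p,[a for a,b in top]))-[b for a,b in top]).ravel(),(proj('side',T(p,[a for a,b in side]))-[b for a,b in side]).ravel()]
r=least_squares(f,[500,0,-0.7]);print(r.x,r.fun.round(1))
for n,l in dict(grip=(-30,-170,199),bar=(-130,0,130),hinge=(110,0,85),bed=(-10,0,45)).items(): print(n,T(r.x,l).round())
tr=[((-1,1),(377,183)),((1,1),(413,171.2)),((1,-1),(430.5,215.5)),((-1,-1),(393.3,228.3))]
W=atz('top',[b for a,b in tr],20);print(W.round(),W.mean(0),np.linalg.norm(np.roll(W,1,0)-W,axis=1))
for n,uv,z in [('cone',(363,156),0),('folder1',(229,211),3),('folder2',(221,252),3),('mallethead',(377,246),56),('mallethandle',(321,246),20)]: print(n,atz('top',[uv],z).round())
E
```

```text
[573.52318309 -33.94729813  -0.67037882] [-0.2 -1.3  0.7 -0.6 -0.8 -0.1  0.6  0.1  0.3 -0.1 -0.2 -0.2 -0.7 -0.1
 -1.  -0.4]
grip [[ 444. -149.  199.]]
bar [[472.  47. 130.]]
hinge [[ 660. -102.   85.]]
bed [[566. -28.  45.]]
[[ 568. -356.   20.]
 [ 613. -487.   20.]
 [ 455. -546.   20.]
 [ 408. -411.   20.]] [ 510.93449393 -449.87985797   20.        ] [169.42742052 139.5998824  168.78736167 143.14530194]
cone [[ 669. -312.    0.]]
folder1 [[458. 171.   3.]]
folder2 [[313. 195.   3.]]
mallethead [[ 345. -341.   56.]]
mallethandle [[ 341. -155.   20.]]
```

Request:
arm_command(
  increments=[
    [[0, 0, 0], 6],
    [[0, 0, 0], 6.1],
    [[-1, 1.5, -0.5], 0],
    [[-2.5, 3.6, 0], 0],
    [[-2.5, 3.6, 0], 0],
    [[-2.5, 3.6, 0], 0],
    [[-2.5, 3.6, 0], 0],
    [[-2.5, 3.6, 0], 0],
    [[-2.5, 3.6, 0], 0],
    [[-2.5, 3.6, 0], 0],
    [[-2.5, 3.6, 0], 0],
    [[-2.5, 3.6, 0], 0],
    [[0, 0, 0], 0],
  ],
  gripper=0,
)

```text
t: 1.4
ee_pos: [397.9, 141.8, 227.6]
orientation: [2.807, 1.399, -0.006]
ft_force: [-0.1, 0.4, -0.1]
width: 0.2
```

```bash
cat >> h.py <<'E'
PP=np.array([573.5,-34,-0.6704])
def st(P=PP):
    o=get_obs();R=cv2.Rodrigues(o['orientation'])[0];e=o['ee_pos'];c,s=np.cos(P[2]),np.sin(P[2]);d=e[:2]-P[:2]
    print('t',round(o['t'],2),'ee',e.round(1),'press xy',[round(c*d[0]+s*d[1],1),round(-s*d[0]+c*d[1],1)],'xdir deg',np.degrees(np.arctan2(R[1,0],R[0,0])).round(2),'tilt',np.degrees(np.arccos(-R[2,2])).round(2),'F',o['ft_force'].round(1),'w',round(o['width'],1),'q',o['qpos'].round(2));return o,R
E
python3 -c "
from h import *
st()"
```

```text
t 1.4 ee [397.9 141.8 227.6] press xy [np.float64(-246.8), np.float64(28.6)] xdir deg 52.98 tilt 0.37 F [-0.1  0.4 -0.1] w 0.2 q [ 0.32  0.11  2.05 -0.01  0.98 -0.6 ]
```

Request:
arm_command(
  increments=[
    [[0, 0, 0], 1.4],
    [[-2.5, 3.6, 0], 0],
    [[-2.5, 3.6, 0], 0],
    [[-2.5, 3.6, 0], 0],
    [[-2.5, 3.6, 0], 0],
    [[-2.5, 3.6, 0], 0],
    [[-2.4, 3.6, 0], 0],
    [[0, 0, 0], 0],
  ],
)

```text
t: 2.2
ee_pos: [476.7, -112.4, 230.0]
orientation: [2.813, 1.386, -0.001]
ft_force: [0.5, 0.6, 0.1]
width: 0.4
```

```bash
python3 -c "
from h import *
st()
cv2.imwrite('pics/s1.png',get_image('side')[...,::-1]);cv2.imwrite('pics/t1.png',get_image('top')[...,::-1])
crop('pics/s1.png','pics/s1c.png',205,150,130,130,5)"
```

```text
t 2.2 ee [ 476.7 -112.4  230. ] press xy [np.float64(-27.1), np.float64(-121.6)] xdir deg 52.46 tilt 0.33 F [0.5 0.6 0.1] w 0.4 q [-0.25  0.21  1.92 -0.01  1.01 -1.17]
```

View pics/s1c.png

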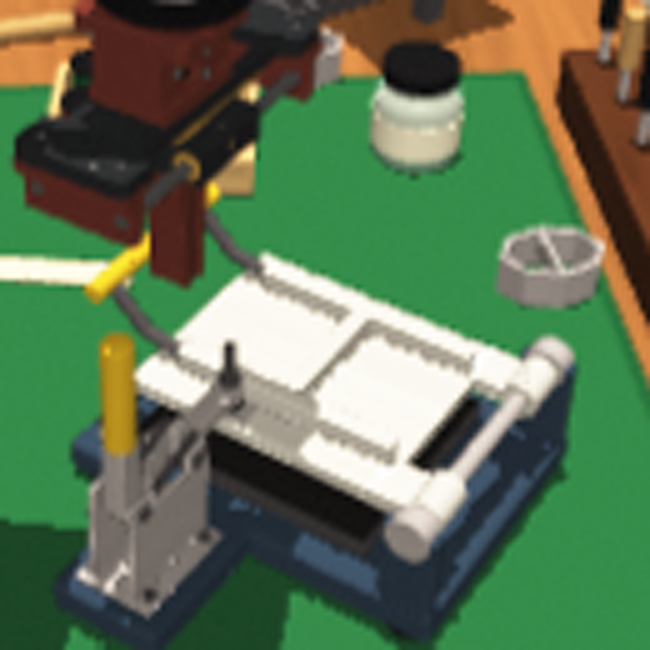

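```bash
python3 -c "
from h import *
print(proj('side',get_obs()['ee_pos']))"
```

```text
[[239.17191853 203.57395659]]
```

Request:
arm_command(
  increments=[
    [[0, 0, 1.7], 0.8],
    [[0, -0.2, 1.6], 0],
    [[-1, 0, 0], 0],
    [[-1, 0, 0], 0],
    [[-1, 0, 0], 0],
    [[-1, 0, 0], 0],
    [[-1, 0, 0], 0],
    [[-1, 0, 0], 0],
    [[0, 0, 0], 0],
  ],
)

```text
t: 3.2
ee_pos: [432.3, -151.1, 198.3]
orientation: [2.818, 1.384, 0.0]
ft_force: [-0.7, -0.5, -0.6]
width: 0.7
```

```bash
python3 -c "
from h import *
st()
cv2.imwrite('pics/s2.png',get_image('side')[...,::-1])
crop('pics/s2.png','pics/s2c.png',205,150,130,130,5)"
```

```text
t 3.2 ee [ 432.3 -151.1  198.3] press xy [np.float64(-37.9), np.float64(-179.5)] xdir deg 52.31 tilt 0.14 F [-0.7 -0.5 -0.6] w 0.7 q [-0.36  0.21  2.01 -0.    0.92 -1.27]
```

View pics/s2c.png

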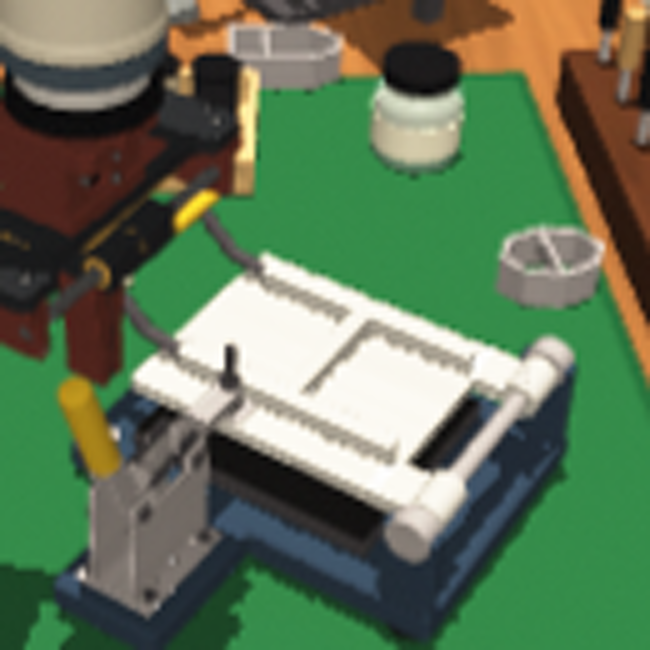

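Request:
arm_command(
  increments=[
    [[-1, 0.2, 0], 0.7],
    [[-1, 0.2, 0], 0],
    [[0, 0, 0], 0],
    [[0, 0, 0], 0],
  ],
)

```text
t: 3.65
ee_pos: [422.8, -171.6, 198.7]
orientation: [2.827, 1.363, 0.0]
ft_force: [0.8, 0.6, -0.4]
width: 0.5
```

```bash
python3 -c "
from h import *
st()
cv2.imwrite('pics/s3.png',get_image('side')[...,::-1])
crop('pics/s3.png','pics/s3c.png',205,150,130,130,5)"
```

```text
t 3.65 ee [ 422.8 -171.6  198.7] press xy [np.float64(-32.6), np.float64(-201.4)] xdir deg 51.5 tilt 0.2 F [ 0.8  0.6 -0.4] w 0.5 q [-0.41  0.21  2.01 -0.    0.92 -1.31]
```

View pics/s3c.png

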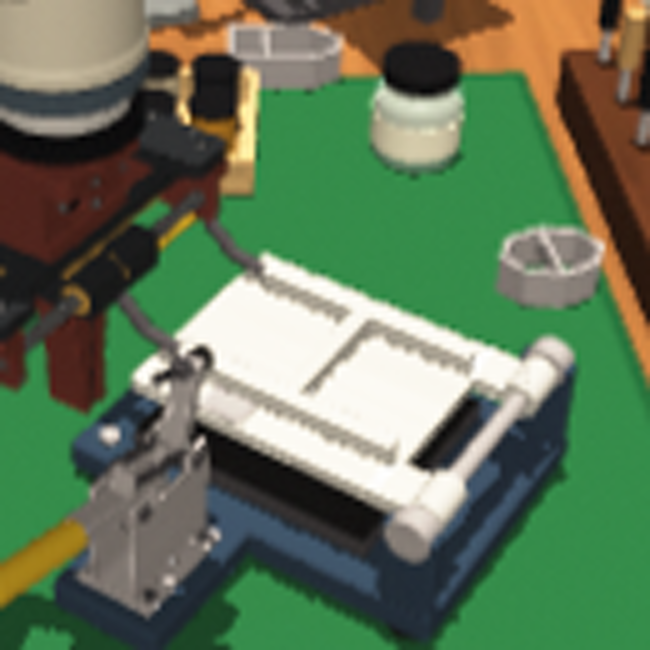

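Request:
arm_command(
  increments=[
    [[0, 0, -2], 0],
    [[0, 0, -2.5], 0],
    [[4, -2, 0], 0],
    [[4, -2, 0], 0],
    [[4, -2, 0], 0],
    [[4, -2, 0], 0],
    [[4, -2, 0], 0],
    [[0, 0, 0], 8.5],
    [[0, 0, 0], 8.5],
    [[0, 0, 0], 8.5],
    [[0, 0, 0], 8.5],
    [[0, 0, 0], 8.5],
    [[0, 0, 0], 8.5],
    [[0, 0, 0], 8.5],
    [[0, 0, 0], 8.5],
    [[0, 0, 0], 8.5],
    [[0, 0, 0], 8.5],
    [[0, 0, 0], 8.5],
    [[0, 0, 0], 0],
  ],
  gripper=0.4,
)

```text
t: 5.6
ee_pos: [472.0, 61.9, 244.5]
orientation: [2.916, -1.166, 0.005]
ft_force: [-0.2, 0.0, -0.1]
width: 35.0
```

```bash
python3 -c "
from h import *
o,R=st()
cv2.imwrite('pics/s4.png',get_image('side')[...,::-1])
crop('pics/s4.png','pics/s4c.png',185,130,150,150,4)
print(proj('side',o['ee_pos']))"
```

```text
t 5.6 ee [472.   61.9 244.5] press xy [np.float64(-139.1), np.float64(12.0)] xdir deg -43.58 tilt 0.17 F [-0.2  0.  -0.1] w 35.0 q [ 0.11  0.17  1.93 -0.    1.04  0.87]
[[235.18016433 164.50843825]]
```

View pics/s4c.png

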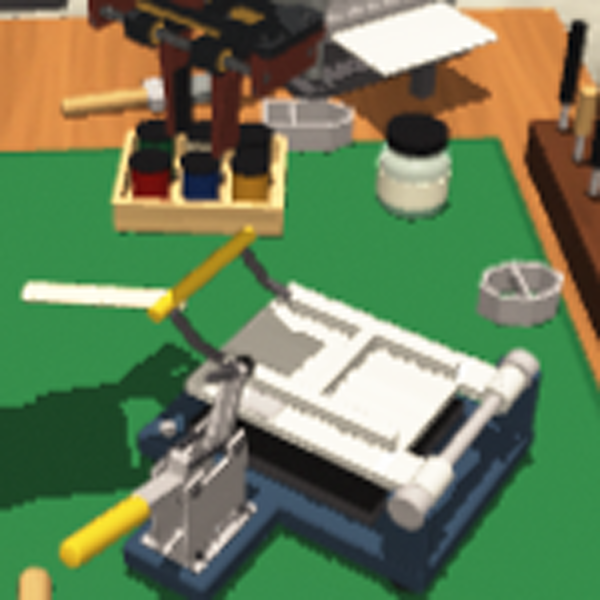

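Request:
arm_command(
  increments=[
    [[0, 0, 0], -5.2],
    [[0.8, 1.2, 0], 0],
    [[0, 0, 3], 0],
    [[0, 0, 3], 0],
    [[0, 0, 3], 0],
    [[0, 0, 0], 0],
  ],
)

```text
t: 6.25
ee_pos: [473.0, 47.8, 153.6]
orientation: [-2.984, 0.979, -0.012]
ft_force: [0.5, 0.3, 0.8]
width: 35.6
```

```bash
python3 -c "
from h import *
o,R=st()
cv2.imwrite('pics/s5.png',get_image('side')[...,::-1]);cv2.imwrite('pics/t5.png',get_image('top')[...,::-1])
crop('pics/s5.png','pics/s5c.png',195,160,80,80,7)
print(proj('side',o['ee_pos']), proj('side',T(PP,[(-130,0,130)])))"
```

```text
t 6.25 ee [473.   47.8 153.6] press xy [np.float64(-129.6), np.float64(1.7)] xdir deg -36.34 tilt 0.42 F [0.5 0.3 0.8] w 35.6 q [ 0.08  0.31  2.01 -0.    0.82  0.71]
[[236.0513417  191.49618306]] [[235.71473088 197.68079027]]
```

View pics/s5c.png

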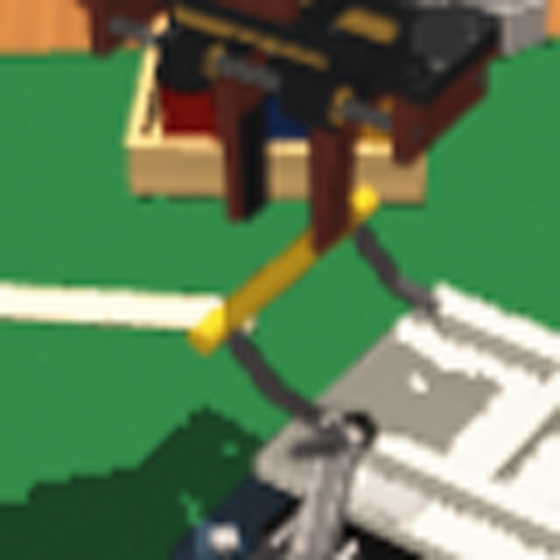

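Request:
arm_command(
  increments=[
    [[0, 0, 2], 2],
    [[0, 0, 2.1], 0],
    [[0, 0, 0], 0],
  ],
)

```text
t: 6.65
ee_pos: [480.6, 48.6, 120.2]
orientation: [-2.962, 1.026, -0.033]
ft_force: [-0.3, -0.1, -0.2]
width: 35.1
```

Request:
arm_command(
  increments=[
    [[0, 0, 0], 0],
    [[0, 0, 0], 0],
    [[0, 0, 0], 0],
    [[0, 0, 0], 0],
    [[0, 0, 0], 0],
  ],
  gripper=0,
)

```text
t: 7.15
ee_pos: [476.5, 52.8, 124.8]
orientation: [-2.958, 1.026, -0.019]
ft_force: [1.0, -6.5, -5.6]
width: 13.0
```

```bash
python3 -c "
from h import *
o,R=st()
# arc plan: bar pos in press x,z
r=np.hypot(240,45)
a0=np.arctan2(45,-240)
for th in np.arange(0,1.93,.16):
  print(round(th,2),round(110+r*np.cos(a0-th)),round(85+r*np.sin(a0-th)))"
```

```text
t 7.15 ee [476.5  52.8 124.8] press xy [np.float64(-129.9), np.float64(7.8)] xdir deg -38.25 tilt 0.95 F [ 1.  -6.5 -5.6] w 13.0 q [0.08 0.36 2.03 0.01 0.74 0.74]
0.0 -130 130
0.16 -120 168
0.32 -104 203
0.48 -82 236
0.64 -56 264
0.8 -25 289
0.96 9 307
1.12 46 321
1.28 84 328
1.44 123 329
1.6 162 324
1.76 199 312
1.92 234 295
```

Request:
arm_command(
  increments=[
    [[0, 0, 0], 0],
    [[0, 0, 0], 0],
    [[0, 0, 0], 0],
  ],
  gripper=0.4,
)

```text
t: 7.45
ee_pos: [478.5, 52.8, 127.2]
orientation: [-2.956, 1.025, -0.026]
ft_force: [0.3, -0.4, -0.1]
width: 33.3
```

```bash
python3 -c "
from h import *
o,R=st()
cv2.imwrite('pics/s6.png',get_image('side')[...,::-1]);cv2.imwrite('pics/t6.png',get_image('top')[...,::-1])
crop('pics/s6.png','pics/s6c.png',195,160,80,80,7)
print(proj('side',o['ee_pos']), proj('side',T(PP,[(-130,0,130)])))"
```

```text
t 7.45 ee [478.5  52.8 127.2] press xy [np.float64(-128.4), np.float64(9.0)] xdir deg -38.24 tilt 1.2 F [ 0.3 -0.4 -0.1] w 33.3 q [0.08 0.35 2.02 0.01 0.74 0.74]
[[237.78525146 197.15937786]] [[235.71473088 197.68079027]]
```

View pics/s6c.png

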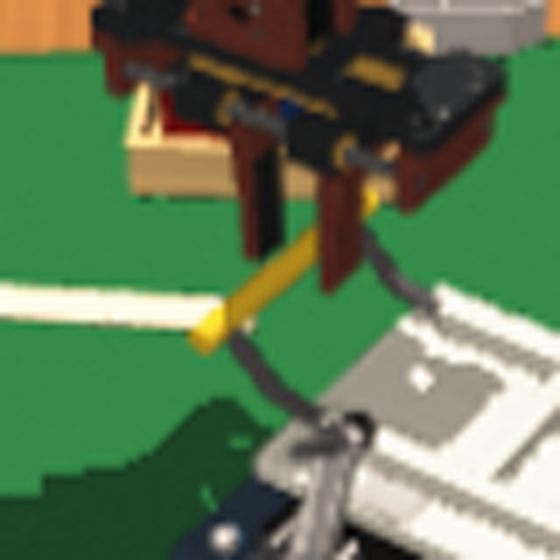

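Request:
arm_command(
  increments=[
    [[-0.1, 0.8, 0.7], 0],
    [[0, 0, 0.8], 0],
    [[0, 0, 0], 0],
  ],
)

```text
t: 7.85
ee_pos: [472.6, 46.6, 110.8]
orientation: [-2.956, 1.025, -0.026]
ft_force: [0.3, 0.3, -0.2]
width: 35.3
```

```bash
python3 -c "
from h import *
o,R=st();print(R.round(3))"
```

```text
t 7.85 ee [472.6  46.6 110.8] press xy [np.float64(-129.1), np.float64(0.4)] xdir deg -38.25 tilt 1.21 F [ 0.3  0.3 -0.2] w 35.3 q [0.07 0.38 2.05 0.01 0.7  0.73]
[[ 0.785 -0.619  0.02 ]
 [-0.619 -0.785  0.007]
 [ 0.011 -0.018 -1.   ]]
```

Request:
arm_command(
  increments=[
    [[0, 0, 0], 0],
    [[0, 0, 0], 0],
    [[0, 0, 0], 0],
    [[0, 0, -0.5], 0],
    [[0, 0, -0.5], 0],
    [[0, 0, -0.5], 0],
  ],
  gripper=0,
)

```text
t: 8.45
ee_pos: [474.0, 44.9, 125.1]
orientation: [-2.958, 1.024, -0.03]
ft_force: [6.0, -6.7, -8.7]
width: 13.2
```

```bash
python3 -c "
from h import *
o,R=st()"
```

```text
t 8.45 ee [474.   44.9 125.1] press xy [np.float64(-127.0), np.float64(-0.0)] xdir deg -38.18 tilt 1.28 F [ 6.  -6.7 -8.7] w 13.2 q [0.07 0.35 2.04 0.   0.73 0.73]
```

Request:
arm_command(
  increments=[
    [[0.35, 0, -1.2], 0],
    [[0.4, 0, -1.2], 0],
    [[0.8, 0, -1.8], 0],
    [[0.8, 0, -1.7], 0],
    [[1.1, 0, -1.7], 0],
    [[1.1, 0, -1.6], 0],
    [[1.3, 0, -1.4], 0],
    [[1.3, 0, -1.4], 0],
  ],
)

```text
t: 9.25
ee_pos: [531.0, -0.4, 250.2]
orientation: [-2.955, 1.023, -0.037]
ft_force: [16.8, -5.7, -26.9]
width: 13.2
```

```bash
python3 -c "
from h import *
o,R=st();cv2.imwrite('pics/s7.png',get_image('side')[...,::-1])"
```

```text
t 9.25 ee [ 5.310e+02 -4.000e-01  2.502e+02] press xy [np.float64(-54.2), np.float64(-0.1)] xdir deg -38.2 tilt 1.58 F [ 16.8  -5.7 -26.9] w 13.2 q [-0.03  0.24  1.83  0.01  1.05  0.64]
```

View pics/s7.png

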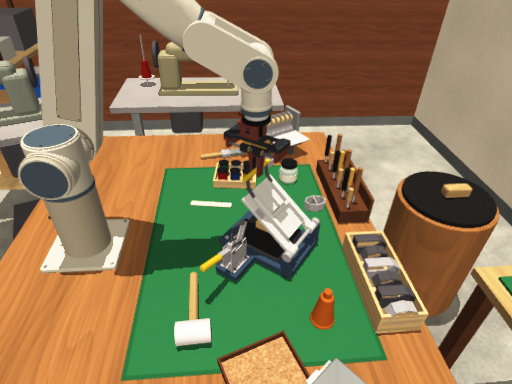

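Request:
arm_command(
  increments=[
    [[1.6, 0, -0.9], 0],
    [[1.6, 0, -0.9], 0],
    [[1.7, 0, -0.8], 0],
    [[1.8, 0, -0.8], 0],
    [[1.8, 0, -0.6], 0],
  ],
)

```text
t: 9.8
ee_pos: [590.7, -48.2, 298.7]
orientation: [-2.948, 1.02, -0.005]
ft_force: [-2.3, 3.7, 2.3]
width: 13.4
```

```bash
python3 -c "
from h import *
o,R=st()"
```

```text
t 9.8 ee [590.7 -48.2 298.7] press xy [np.float64(22.3), np.float64(-0.4)] xdir deg -38.18 tilt 1.29 F [-2.3  3.7  2.3] w 13.4 q [-0.11  0.29  1.64  0.02  1.2   0.55]
```

Request:
arm_command(
  increments=[
    [[1.8, 0, -0.4], 0],
    [[1.8, 0, -0.3], 0],
    [[1.8, 0, -0.2], 0],
    [[1.9, 0, -0.1], 0],
    [[1.9, 0, 0], 0],
    [[1.9, 0, 0.1], 0],
    [[1.9, 0, 0.2], 0],
  ],
)

```text
t: 10.5
ee_pos: [689.8, -127.2, 313.1]
orientation: [-2.945, 1.017, 0.014]
ft_force: [-1.5, 2.6, -1.9]
width: 12.9
```

```bash
python3 -c "
from h import *
o,R=st()"
```

```text
t 10.5 ee [ 689.8 -127.2  313.1] press xy [np.float64(149.0), np.float64(-0.7)] xdir deg -38.08 tilt 1.6 F [-1.5  2.6 -1.9] w 12.9 q [-0.21  0.46  1.35  0.03  1.33  0.45]
```

Request:
arm_command(
  increments=[
    [[1.8, 0, 0.5], 0],
    [[1.8, 0, 0.6], 0],
    [[1.8, 0, 0.7], 0],
    [[1.5, 0, 0.8], 0],
    [[0, 0, 0], 0],
  ],
)

```text
t: 11.0
ee_pos: [745.5, -171.6, 289.0]
orientation: [-2.944, 1.018, 0.017]
ft_force: [0.4, 2.4, -3.6]
width: 12.9
```

```bash
python3 -c "
from h import *
o,R=st();cv2.imwrite('pics/s8.png',get_image('side')[...,::-1])"
```

```text
t 11.0 ee [ 745.5 -171.6  289. ] press xy [np.float64(220.3), np.float64(-1.0)] xdir deg -38.12 tilt 1.63 F [ 0.4  2.4 -3.6] w 12.9 q [-0.25  0.59  1.21  0.03  1.36  0.41]
```

View pics/s8.png

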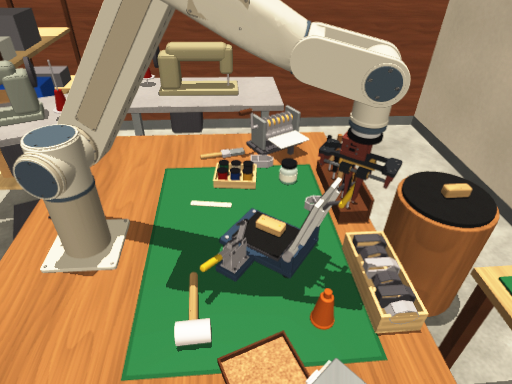

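Request:
arm_command(
  increments=[
    [[0, 0, 0], 0],
    [[0, 0, 0], 0],
    [[0, 0, 0], 0],
    [[0, 0, -2], 0],
    [[0, 0, -3], 0],
    [[0, 0, -3], 0],
    [[0, 0, 0], 0],
  ],
  gripper=0.4,
)

```text
t: 11.75
ee_pos: [742.1, -171.7, 373.9]
orientation: [-2.947, 1.015, 0.022]
ft_force: [0.1, -0.4, 1.3]
width: 35.0
```

```bash
python3 -c "
from h import *
o,R=st();cv2.imwrite('pics/s9.png',get_image('side')[...,::-1]);cv2.imwrite('pics/t9.png',get_image('top')[...,::-1])
crop('pics/s9.png','pics/s9c.png',200,160,150,130,5)
crop('pics/t9.png','pics/t9c.png',230,90,140,140,5)"
```

```text
t 11.75 ee [ 742.1 -171.7  373.9] press xy [np.float64(217.7), np.float64(-3.2)] xdir deg -38.01 tilt 1.64 F [ 0.1 -0.4  1.3] w 35.0 q [-0.25  0.54  1.11  0.03  1.51  0.41]
```

View pics/s9c.png

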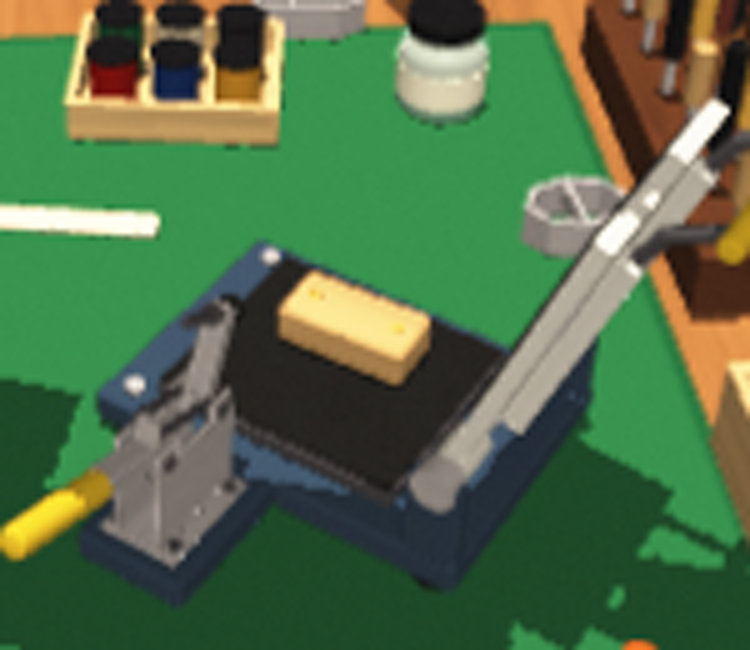

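View pics/t9c.png

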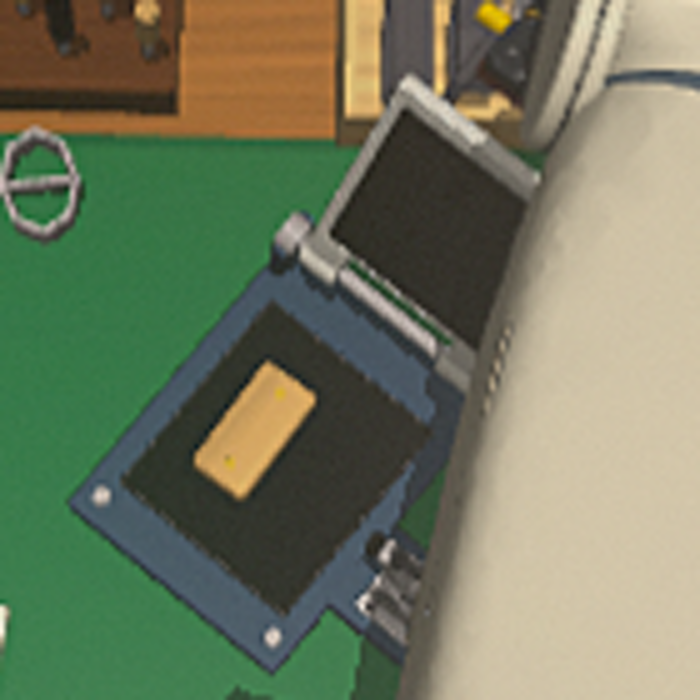

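```bash
python3 -c "
from h import *
W=atz('top',[(283.6,162.0),(293.4,170),(278.4,190),(268.9,182.6)],73)
print(W.round(1),W.mean(0),np.linalg.norm(np.roll(W,1,0)-W,axis=1))
d=(W[0]+W[1]-W[2]-W[3]);print(np.degrees(np.arctan2(d[1],d[0])))
c=W.mean(0);e=c[:2]-PP[:2];k,s=np.cos(PP[2]),np.sin(PP[2]);print('press',k*e[0]+s*e[1],-s*e[0]+k*e[1])
S=atz('side',[(200+312/5,160+271/5),(200+430/5,160+318/5),(200+402/5,160+364/5),(200+280/5,160+313/5)],73);print(S.round(1),S.mean(0))
"
```

```text
[[626.4 -17.6  73. ]
 [599.1 -51.6  73. ]
 [528.8  -1.   73. ]
 [553.7  31.8  73. ]] [577.02124748  -9.59982852  73.        ] [87.94731864 43.62926816 86.60987232 41.20648603]
-34.94049142249698
press -12.400658322539957 21.30706983875679
[[556.9  27.6  73. ]
 [626.4 -22.8  73. ]
 [602.5 -63.5  73. ]
 [532.3 -11.9  73. ]] [579.51473033 -17.6347453   73.        ]
```

```bash
python3 -c "
from h import *
crop('pics/s9.png','pics/s9d.png',250,208,44,34,16)
crop('pics/t9.png','pics/t9d.png',262,156,40,38,15)
P=T((578,-13,np.radians(-35)),[(x,y,28) for x,y in((45,23),(45,-23),(-45,-23),(-45,23))]);P[:,2]=73
print(((proj('side',P)-[250,208])*16).round(),((proj('top',P)-[262,156])*15).round())
"
```

```text
[[582. 240.]
 [478. 376.]
 [ 71. 215.]
 [184.  87.]] [[335.  83.]
 [497. 200.]
 [268. 514.]
 [104. 396.]]
```

View pics/s9d.png

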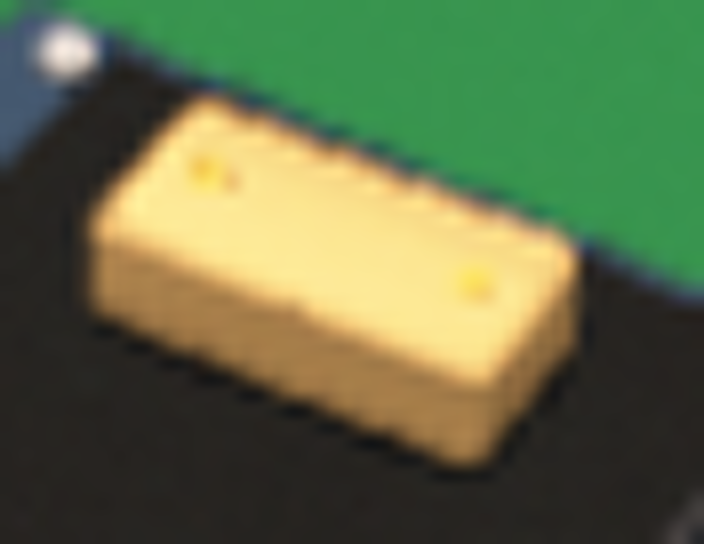

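View pics/t9d.png

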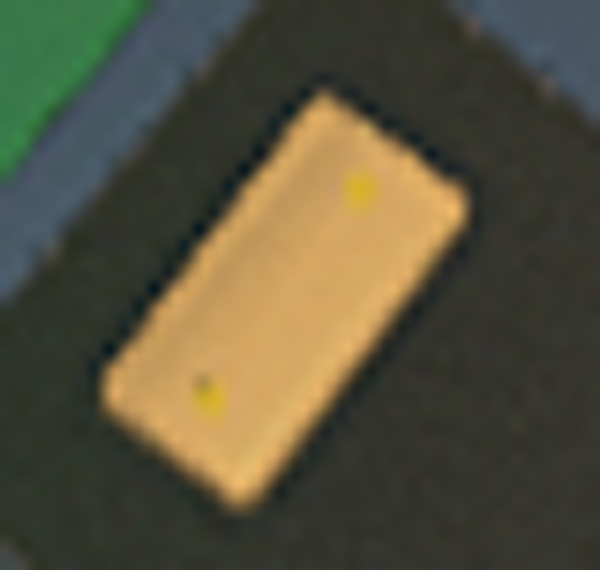

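```bash
python3 -c "
from h import *
L=[(x,y,73) for x,y in((43.5,21.5),(43.5,-21.5),(-43.5,-21.5),(-43.5,21.5))]
s=np.array([(582,245),(488,388),(90,222),(205,92)])/16+[250,208]
t=np.array([(323,88),(473,200),(243,515),(100,390)])/15+[262,156]
f=lambda p:np.r_[(proj('side',T(p,L))-s).ravel(),(proj('top',T(p,L))-t).ravel()]
r=least_squares(f,[578,-13,-.6]);print(r.x,np.degrees(r.x[2]),r.fun.round(2))
# tray
Lt=[(-87.5,72.5,20),(87.5,72.5,20),(87.5,-72.5,20),(-87.5,-72.5,20)]
"
```

```text
[579.37427352 -11.49545722  -0.6233816 ] -35.71713488802985 [-0.27 -0.43 -0.65 -1.48 -0.12 -1.01 -0.61 -0.28  0.61 -0.09  0.67 -0.18
  0.95 -1.1   0.39 -0.25]
```

Request:
arm_command(
  increments=[
    [[-3.8, -0.4, 0], 0],
    [[-3.8, -0.4, 0], 0],
    [[-3.8, -0.4, 0], 0],
    [[-3.8, -0.4, 0], 0],
    [[-3.8, -0.4, 0], 0],
    [[-3.8, -0.4, 0], 0],
    [[0, 0, 2], -8.5],
    [[0, 0, 2], -8.5],
    [[0, 0, 2], -8.5],
    [[0, 0, 2], -8.5],
    [[0, 0, 2], -8.5],
    [[0, 0, 2], -8.5],
    [[0, 0, 2], -8.5],
    [[0, 0, 2], -8.5],
    [[0, 0, 1], -8.5],
    [[0, 0, 0], -8.5],
    [[0, 0, 0], -8],
    [[0, 0, 0], 0],
  ],
  gripper=0.85,
)

```text
t: 13.65
ee_pos: [537.7, 2.9, 170.2]
orientation: [-2.716, -1.456, 0.06]
ft_force: [-0.2, -0.6, -0.0]
width: 74.8
```

```bash
cat >> h.py <<'E'
def to(x,y,z,yaw):
    o,R=st();d=R.T@(np.array([x,y,z])-o['ee_pos']);a=np.degrees(np.arctan2(R[1,0],R[0,0]));print('tool delta cm',(d/10).round(2),'turn',round((a-yaw+180)%360-180,1))
E
python3 -c "
from h import *
to(579.4,-11.5,50,54.3)
w=atz('side',[(246,221)],175);print(w)
e=w[0,:2]-PP[:2];k,s=np.cos(PP[2]),np.sin(PP[2]);print('arm tip press',k*e[0]+s*e[1],-s*e[0]+k*e[1])
cv2.imwrite('pics/t10.png',get_image('top')[...,::-1]);crop('pics/t10.png','pics/t10c.png',200,90,200,150,4)"
```

```text
t 13.65 ee [537.7   2.9 170.2] press xy [np.float64(-51.0), np.float64(6.7)] xdir deg 56.41 tilt 4.04 F [-0.2 -0.6 -0. ] w 74.8 q [-0.03  0.39  1.82  0.04  0.99 -1.04]
tool delta cm [ 1.19  5.1  11.68] turn 2.1
[[ 492.72796955 -118.29401126  175.        ]]
arm tip press -10.918974893509521 -116.2341482694188
```

View pics/t10c.png

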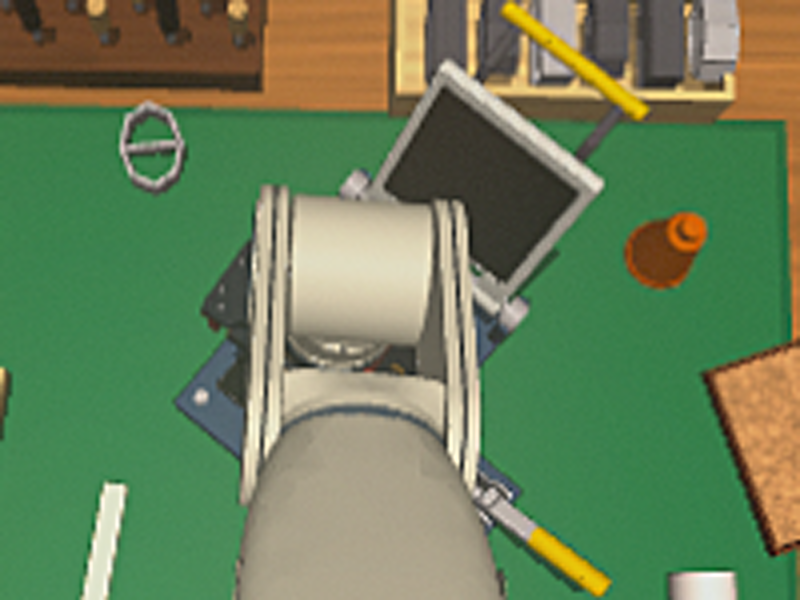

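```bash
python3 -c "
from h import *
o=get_obs();R=cv2.Rodrigues(o['orientation'])[0];print(R.round(4))"
```

```text
[[ 0.5566  0.8285 -0.0623]
 [ 0.8308 -0.5556  0.0333]
 [-0.007  -0.0703 -0.9975]]
```

Request:
arm_command(
  increments=[
    [[0.3, 1.3, 0.1], 0],
    [[0.3, 1.3, 0.1], 0],
    [[0.3, 1.3, 0.1], 0],
    [[0.3, 1.2, 0.1], 0],
    [[0, 0, 0], 0],
  ],
)

```text
t: 14.2
ee_pos: [591.0, -17.5, 161.2]
orientation: [-2.727, -1.439, 0.06]
ft_force: [-0.5, 0.3, 0.5]
width: 74.7
```

```bash
python3 -c "
from h import *
o=get_obs();R=cv2.Rodrigues(o['orientation'])[0];print(R.round(4))
to(579.4,-11.5,50,54.3)"
```

```text
[[ 0.5642  0.8233 -0.0616]
 [ 0.8256 -0.5633  0.0331]
 [-0.0074 -0.0695 -0.9976]]
t 14.2 ee [591.  -17.5 161.2] press xy [np.float64(3.5), np.float64(23.8)] xdir deg 55.65 tilt 4.01 F [-0.5  0.3  0.5] w 74.7 q [-0.06  0.48  1.71  0.03  1.02 -1.05]
tool delta cm [-0.08 -0.52 11.19] turn 1.3
```

Request:
arm_command(
  increments=[
    [[0, 0, 0], 1.3],
    [[-0.1, -0.2, 2.2], 0],
    [[0, -0.2, 2.2], 0],
    [[0, -0.1, 2.2], 0],
    [[0, 0, 0], 0],
  ],
)

```text
t: 14.7
ee_pos: [582.6, -13.3, 94.8]
orientation: [-2.749, -1.398, 0.059]
ft_force: [-0.4, -0.7, -0.6]
width: 75.1
```

```bash
python3 -c "
from h import *
to(579.4,-11.5,52,54.3);cv2.imwrite('pics/s11.png',get_image('side')[...,::-1]);crop('pics/s11.png','pics/s11c.png',210,150,110,110,6)"
```

```text
t 14.7 ee [582.6 -13.3  94.8] press xy [np.float64(-5.8), np.float64(21.9)] xdir deg 53.92 tilt 3.93 F [-0.4 -0.7 -0.6] w 75.1 q [-0.06  0.56  1.76  0.04  0.89 -1.02]
tool delta cm [-0.01 -0.07  4.29] turn -0.4
```

View pics/s11c.png

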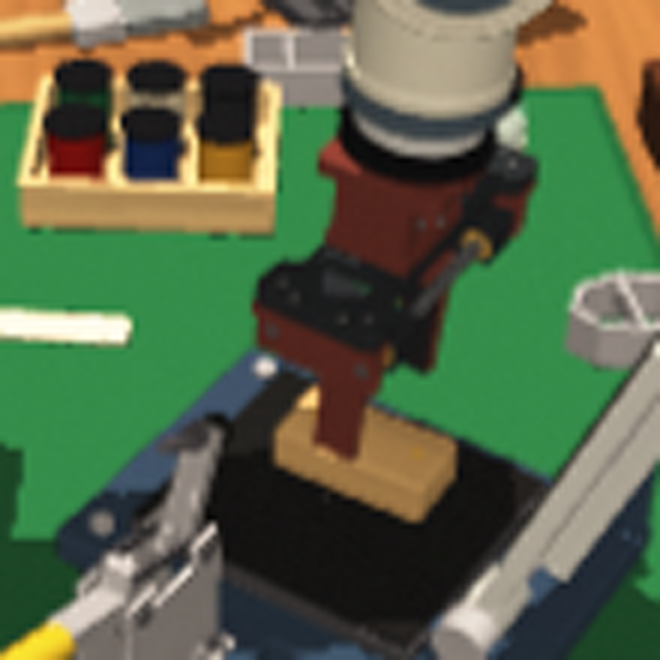

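Request:
arm_command(
  increments=[
    [[0, 0, 1.4], 0],
    [[0, -0.1, 1.4], 0],
    [[0, 0, 1.2], 0],
    [[0, 0, 0], 0],
  ],
)

```text
t: 15.15
ee_pos: [582.6, -11.4, 56.3]
orientation: [-2.753, -1.398, 0.05]
ft_force: [-0.2, 1.1, -0.2]
width: 74.6
```

```bash
python3 -c "
from h import *
to(579.4,-11.5,52,54.3);cv2.imwrite('pics/s12.png',get_image('side')[...,::-1]);crop('pics/s12.png','pics/s12c.png',210,150,110,110,6)"
```

```text
t 15.15 ee [582.6 -11.4  56.3] press xy [np.float64(-6.9), np.float64(23.3)] xdir deg 53.86 tilt 3.57 F [-0.2  1.1 -0.2] w 74.6 q [-0.06  0.61  1.78  0.04  0.81 -1.03]
tool delta cm [-0.19 -0.23  0.44] turn -0.4
```

View pics/s12c.png

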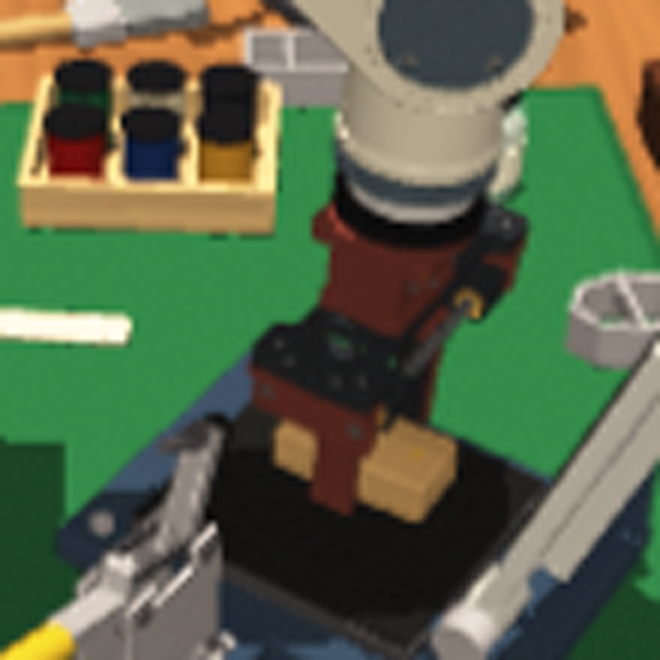

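Request:
arm_command(
  increments=[
    [[-0.2, 0, 0.3], 0],
    [[0, 0, 0], 0],
  ],
)

```text
t: 15.4
ee_pos: [582.1, -13.1, 54.1]
orientation: [-2.754, -1.399, 0.048]
ft_force: [0.2, 0.1, -0.0]
width: 74.4
```

Request:
arm_command(
  increments=[
    [[0, 0, 0], 0],
    [[0, 0, 0], 0],
    [[0, 0, 0], 0],
    [[0, 0, 0], 0],
    [[0, 0, 0], 0],
    [[0, 0, 0], 0],
  ],
  gripper=0,
)

```text
t: 16.0
ee_pos: [583.0, -13.3, 55.3]
orientation: [-2.755, -1.399, 0.045]
ft_force: [-0.4, 0.6, -0.5]
width: 45.7
```

Request:
arm_command(
  increments=[
    [[0, 0, -1], 0],
    [[0, 0, -1.5], 0],
    [[0, 0, -1.5], 0],
    [[0, 0, -2], 0],
    [[0, 0, -2], 0],
    [[0, 0, -2], 0],
    [[0, 0, -2], 0],
    [[0, 0, -2], 0],
    [[0, 0, -2], 0],
    [[0, 0, 0], 0],
  ],
)

```text
t: 17.0
ee_pos: [591.6, -19.1, 231.8]
orientation: [-2.758, -1.401, 0.038]
ft_force: [-0.0, 0.3, -1.5]
width: 45.9
```

```bash
python3 -c "
from h import *
to(511,-450,220,54);cv2.imwrite('pics/s13.png',get_image('side')[...,::-1]);crop('pics/s13.png','pics/s13c.png',210,100,130,150,4)"
```

```text
t 17.0 ee [591.6 -19.1 231.8] press xy [np.float64(4.9), np.float64(23.0)] xdir deg 53.85 tilt 3.1 F [-0.   0.3 -1.5] w 45.9 q [-0.07  0.39  1.67  0.03  1.14 -1.02]
tool delta cm [-39.55  18.95   0.15] turn -0.1
```

View pics/s13c.png

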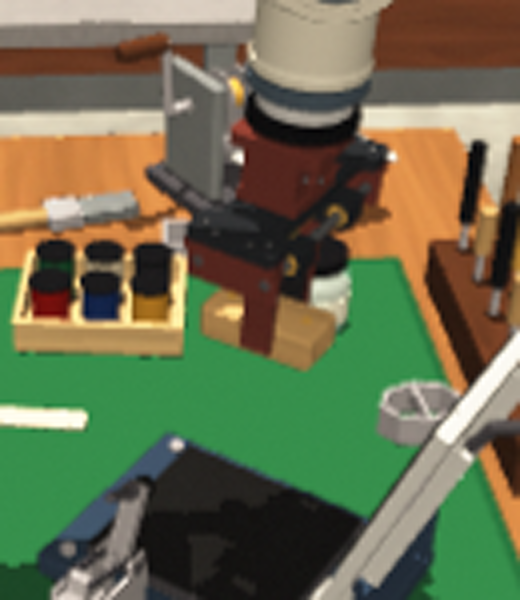

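Request:
arm_command(
  increments=[
    [[-2, 0, 0], 0],
    [[-3, 0, 0], 0],
    [[-3.5, 0, 0], 0],
    [[-3.5, 0, 0], 0],
    [[-3.5, 0, 0], 0],
    [[-3.5, 0, 0], 0],
    [[-3.5, 1, 0], 0],
    [[-3, 2, 0], 0],
    [[-2.5, 3, 0], 0],
    [[-2.5, 3, 0], 0],
    [[-2.5, 3, 0], 0],
    [[-2, 2.5, 0], 0],
    [[-1, 1, 0], 0],
    [[0, 0, 0], 0],
  ],
)

```text
t: 18.45
ee_pos: [476.3, -415.2, 204.2]
orientation: [-2.735, -1.389, 0.07]
ft_force: [0.2, -0.2, -0.7]
width: 45.8
```

```bash
python3 -c "
from h import *
to(511,-450,220,54);cv2.imwrite('pics/s14.png',get_image('side')[...,::-1]);crop('pics/s14.png','pics/s14c.png',200,230,200,154,4)"
```

```text
t 18.45 ee [ 476.3 -415.2  204.2] press xy [np.float64(160.7), np.float64(-359.0)] xdir deg 53.86 tilt 4.96 F [ 0.2 -0.2 -0.7] w 45.8 q [-0.73  0.49  1.57 -0.02  1.17 -1.66]
tool delta cm [-0.78  4.7  -1.99] turn -0.1
```

View pics/s14c.png

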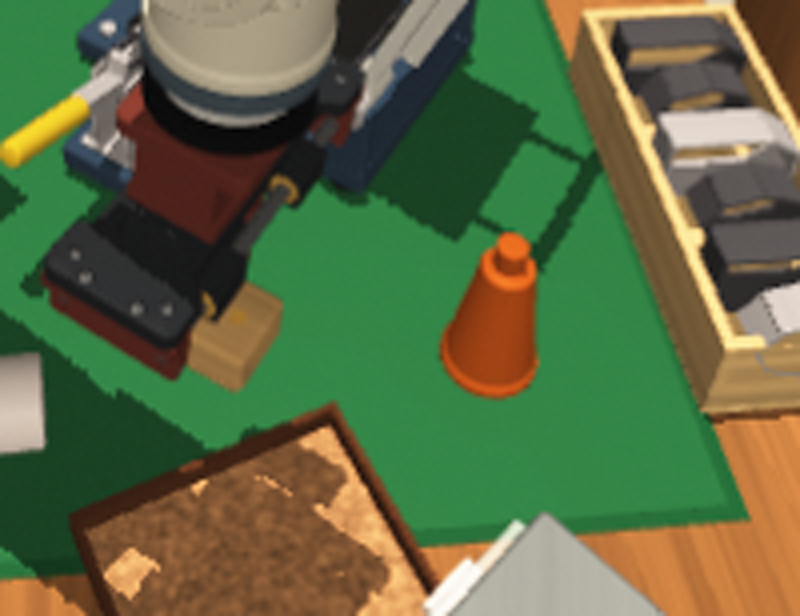

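```bash
python3 -c "
from h import *
print(atz('side',[(283.2,331),(218,359)],20).round(1))
g=cv2.Rodrigues(np.array([-2.755,-1.399,0.045]))[0]
o=get_obs();R=cv2.Rodrigues(o['orientation'])[0]
print((R@g.T)[:,2].round(3))
to(509,-451,60,54)"
```

```text
[[ 569.3 -358.6   20. ]
 [ 408.4 -417.7   20. ]]
[ 0.025 -0.013  1.   ]
t 18.5 ee [ 476.1 -414.1  204.1] press xy [np.float64(159.8), np.float64(-358.3)] xdir deg 53.89 tilt 5.01 F [-0.7 -1.  -0.7] w 45.7 q [-0.73  0.49  1.57 -0.02  1.17 -1.66]
tool delta cm [-0.95  6.07 13.94] turn -0.1
```

Request:
arm_command(
  increments=[
    [[-0.4, 2, 0.3], 0],
    [[-0.4, 2, 0.5], 0],
    [[-0.2, 1.2, 1], 0],
    [[0, 0, 1.5], 0],
    [[0, 0, 1.5], 0],
    [[0, 0, 1.5], 0],
    [[0, 0, 1.5], 0],
    [[0, 0, 0], 0],
  ],
)

```text
t: 19.3
ee_pos: [501.3, -438.3, 113.9]
orientation: [-2.72, -1.39, 0.075]
ft_force: [-0.2, -0.4, -0.5]
width: 46.1
```

```bash
python3 -c "
from h import *
to(509,-451,20,54)
g=cv2.Rodrigues(np.array([-2.755,-1.399,0.045]))[0]
o=get_obs();R=cv2.Rodrigues(o['orientation'])[0]
print((R@g.T)[:,2].round(3))
for n in('side','top'): cv2.imwrite(f'pics/{n}15.png',get_image(n)[...,::-1])
crop('pics/side15.png','pics/s15c.png',200,230,200,154,4);crop('pics/top15.png','pics/t15c.png',340,140,130,130,5)"
```

```text
t 19.3 ee [ 501.3 -438.3  113.9] press xy [np.float64(194.6), np.float64(-361.7)] xdir deg 54.15 tilt 5.67 F [-0.2 -0.4 -0.5] w 46.1 q [-0.73  0.65  1.52 -0.02  1.07 -1.67]
tool delta cm [-0.54  2.29  9.21] turn 0.1
[ 0.033 -0.022  0.999]
```

View pics/s15c.png

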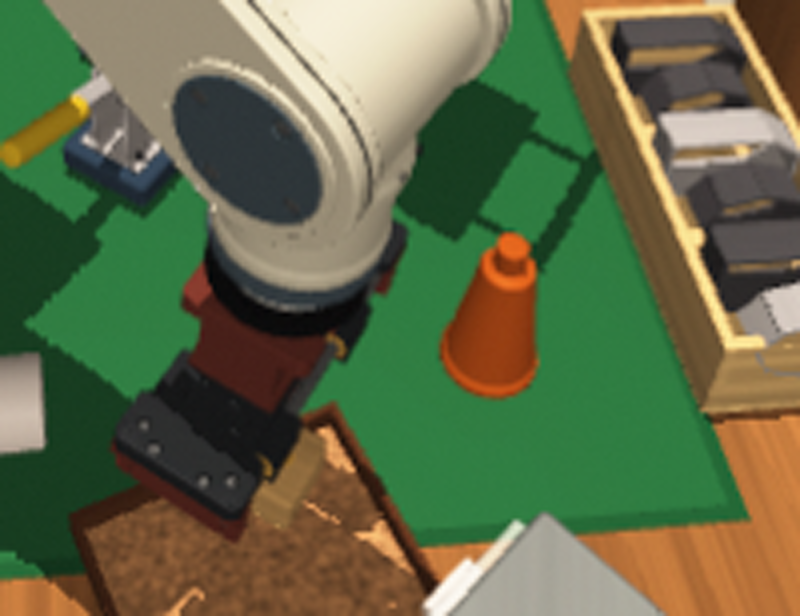

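View pics/t15c.png

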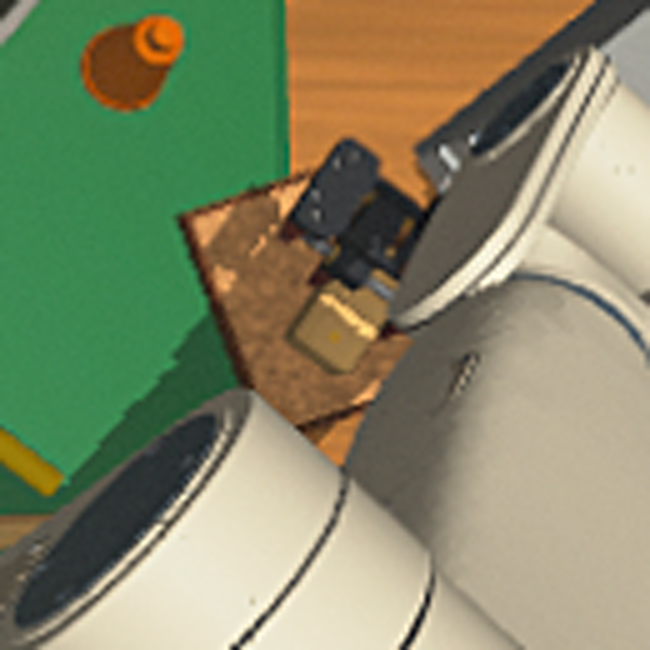

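Request:
arm_command(
  increments=[
    [[-0.1, 0.4, 1.1], 0],
    [[-0.1, 0.4, 1.1], 0],
    [[-0.1, 0.4, 1.1], 0],
    [[-0.1, 0.4, 1.1], 0],
    [[-0.1, 0.4, 1.1], 0],
    [[0, 0.3, 1], 0],
    [[0, 0, 0], 0],
  ],
)

```text
t: 20.1
ee_pos: [515.3, -456.7, 45.0]
orientation: [-2.727, -1.392, 0.071]
ft_force: [0.6, 0.5, -1.4]
width: 45.8
```

```bash
python3 -c "
from h import *
to(511,-452,17,54)
g=cv2.Rodrigues(np.array([-2.755,-1.399,0.045]))[0]
o=get_obs();R=cv2.Rodrigues(o['orientation'])[0]
print((R@g.T)[:,2].round(3))"
```

```text
t 20.1 ee [ 515.3 -456.7   45. ] press xy [np.float64(217.0), np.float64(-367.3)] xdir deg 54.11 tilt 5.25 F [ 0.6  0.5 -1.4] w 45.8 q [-0.74  0.76  1.49 -0.02  0.98 -1.67]
tool delta cm [ 0.14 -0.37  2.85] turn 0.1
[ 0.028 -0.017  0.999]
```

Lower gently until the force shows contact.

Request:
arm_command(
  increments=[
    [[0, 0, 0.8], 0],
    [[0, 0, 0.8], 0],
    [[0, 0, 0.5], 0],
    [[0, 0, 0], 0],
  ],
)

```text
t: 20.5
ee_pos: [513.6, -455.4, 22.3]
orientation: [-2.727, -1.392, 0.071]
ft_force: [-0.1, -0.5, -1.3]
width: 45.6
```

Request:
arm_command(
  increments=[
    [[0, 0, 0.3], 0],
    [[0, 0, 0], 0],
  ],
)

```text
t: 20.7
ee_pos: [513.5, -455.3, 19.5]
orientation: [-2.727, -1.393, 0.071]
ft_force: [-0.1, 0.6, -0.6]
width: 46.0
```

Request:
arm_command(
  increments=[
    [[0, 0, 0.2], 0],
    [[0, 0, 0], 0],
  ],
)

```text
t: 20.9
ee_pos: [513.7, -455.5, 17.9]
orientation: [-2.728, -1.393, 0.07]
ft_force: [0.7, -0.4, -1.1]
width: 45.5
```

Request:
arm_command(
  increments=[
    [[0, 0, 0.2], 0],
    [[0, 0, 0], 0],
  ],
)

```text
t: 21.1
ee_pos: [514.0, -455.9, 16.6]
orientation: [-2.729, -1.394, 0.069]
ft_force: [0.6, 0.5, -0.7]
width: 45.5
```

Request:
arm_command(
  increments=[
    [[0, 0, 0.2], 0],
    [[0, 0, 0], 0],
  ],
)

```text
t: 21.3
ee_pos: [513.9, -455.9, 15.8]
orientation: [-2.729, -1.394, 0.069]
ft_force: [-0.3, 0.3, -0.8]
width: 46.1
```

```bash
python3 -c "
from h import *
st()
for n in('side','top'): cv2.imwrite(f'pics/{n}16.png',get_image(n)[...,::-1])
crop('pics/top16.png','pics/t16c.png',370,150,80,80,7)"
```

```text
t 21.3 ee [ 513.9 -455.9   15.8] press xy [np.float64(215.4), np.float64(-367.6)] xdir deg 54.12 tilt 5.07 F [-0.3  0.3 -0.8] w 46.1 q [-0.74  0.8   1.5  -0.02  0.93 -1.67]
```

View pics/t16c.png

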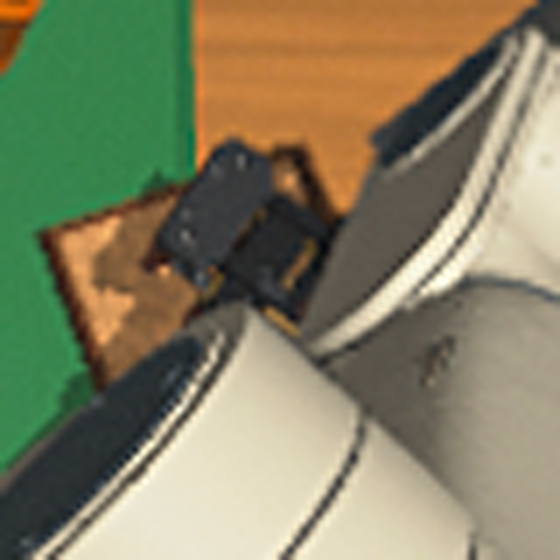

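Request:
arm_command(
  increments=[
    [[0, 0, 0.2], 0],
    [[0, 0, 0], 0],
  ],
)

```text
t: 21.6
ee_pos: [514.0, -455.9, 15.6]
orientation: [-2.729, -1.394, 0.069]
ft_force: [0.7, -0.4, -1.4]
width: 45.7
```

Request:
arm_command(
  increments=[
    [[0, 0, 0.2], 0],
    [[0, 0, 0], 0],
  ],
)

```text
t: 21.8
ee_pos: [514.2, -456.2, 15.4]
orientation: [-2.73, -1.394, 0.069]
ft_force: [-0.7, 0.4, -1.5]
width: 45.9
```

Request:
arm_command(
  increments=[
    [[0, 0, 0], 0],
    [[0, 0, 0], 0],
    [[0, 0, 0], 0],
    [[0, 0, 0], 0],
  ],
  gripper=0.75,
)

```text
t: 22.2
ee_pos: [514.1, -456.1, 14.3]
orientation: [-2.73, -1.394, 0.069]
ft_force: [-0.8, 0.8, -0.7]
width: 65.5
```

Request:
arm_command(
  increments=[
    [[0, 0, -1], 0],
    [[0, 0, -1.5], 0],
    [[0, 0, -2], 0],
    [[0, 0, -2], 0],
    [[0, 0, -3], 0],
    [[0, 0, -3], 0],
    [[0, 0, -3], 0],
    [[0, 0, -3], 0],
    [[-2, -2, -2], 0],
    [[-3, -3, 0], 0],
    [[-3, -3, 0], 0],
    [[-3, -3, 0], 0],
    [[-3, -3, 0], 0],
    [[0, 0, 0], 0],
  ],
)

```text
t: 23.6
ee_pos: [332.2, -500.2, 258.6]
orientation: [-2.743, -1.408, 0.064]
ft_force: [0.0, 0.3, -0.3]
width: 65.8
```

```bash
python3 -c "
from h import *
st()
for n in('side','top'): cv2.imwrite(f'pics/{n}17.png',get_image(n)[...,::-1])
"
```

```text
t 23.6 ee [ 332.2 -500.2  258.6] press xy [np.float64(100.6), np.float64(-515.2)] xdir deg 54.35 tilt 4.08 F [ 0.   0.3 -0.3] w 65.8 q [-0.99  0.38  1.61 -0.04  1.21 -1.92]
```

View pics/side17.png

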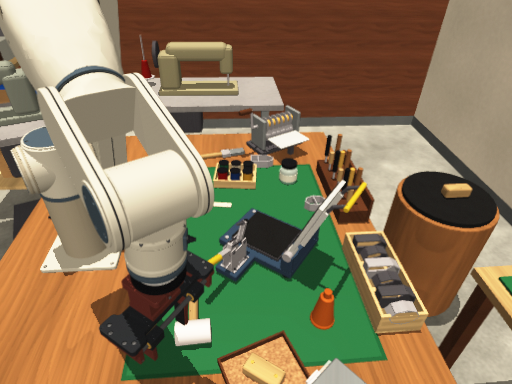

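View pics/top17.png

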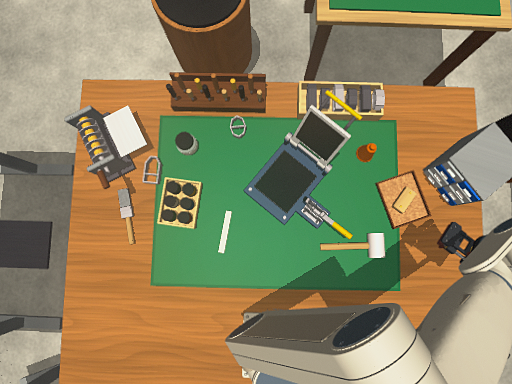

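```bash
python3 -c "
from h import *
crop('pics/top17.png','pics/t17c.png',370,160,70,75,8)
print(atz('top',[(405,200)],33))
L=[(x,y,33) for x,y in((45,23),(45,-23),(-45,-23),(-45,23))]
print(((proj('top',T((511,-454,np.radians(-35.7)),L))-[370,160])*8).round())
"
```

```text
[[ 507.28436282 -450.29822706   33.        ]]
[[302. 200.]
 [387. 262.]
 [274. 425.]
 [189. 362.]]
```

View pics/t17c.png

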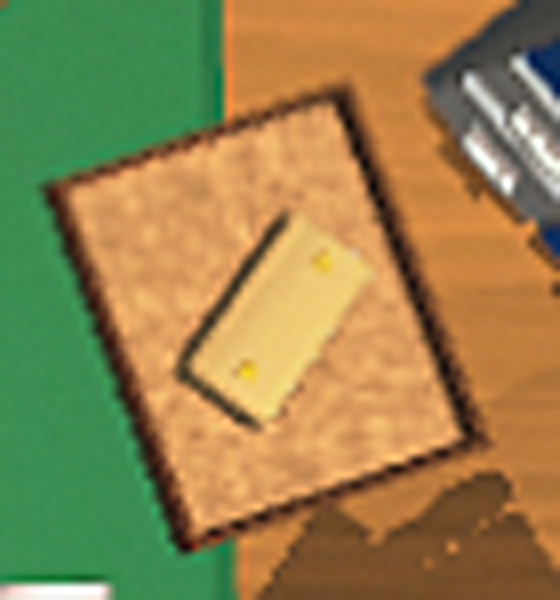

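```bash
python3 -c "
from workcell import *
print(close_job())"
```

```text
the job is handed in; nothing more can be done
None
```

The job is done and handed in at about t = 23.7 s of the 64 s allowed; `close_job()` gives no verdict.

**What I did:**
- Pushed the clamp handle past its dead point, and it sprang fully open.
- Gripped the lift bar and swung the platen back to its stop. I released it there and it stayed open.
- Gripped the block across its 46 mm sides and lowered it into the tray until it stopped going down. The TCP was then at 15.4 mm, which puts the block's underside at about 5 mm, the floor height. Only then did I open the fingers.

**Last checks:**
- **Final pictures:** the clamp is open and the platen leans back. The block lies flat near the tray's centre, brass dots up, at about (507, -450) mm against a tray centre of about (511, -451). The loose things look unmoved, and the arm is clear of everything.
- **Missed first reach for the lift bar:** the first descent stopped about 10 mm too high. I reopened the gripper, lowered it and gripped again.
- **Tool tilt:** the tool drifted to 4–5.7° off vertical over the run. The moves could not correct this, but the block's own tilt while held stayed around 2°, and it settled flat.
- **No clear contact force:** the wrist force did not rise noticeably at touchdown, so I judged contact by the height no longer changing.

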